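# Index the board turntable and set its hub cap

## Robot

A 6-joint arm with a two-finger parallel gripper is mounted at the origin on a cart in front of the work surface, level with it; the furniture and walls round the work are solid. World frame = base frame: x ahead of the robot, y to its left, z up, the work surface at z = 0. Lengths are in mm, angles in rad, forces in N, time in s.
With the tool pointing down it reaches from about 300 to 775 mm from the base axis. Payload 14.6 kg.
Tool frame: the origin (TCP) lies between the finger pads, 19 mm behind the fingertips; this is the grasp point; z points along the fingers, y is the line along which they close (so a half turn about z gives the same grasp; the last joint's range is limited). The gripper opens to 85 mm and grips with 20 to 120 N. Pads are 22 mm wide; open, the fingers measure 114 mm over their backs; the gripper's body (76 mm by 85 mm) begins 54 mm behind the grasp point. The pads swing forward as they close: fully open they stand 13 mm farther back than shut.
Start: joints at [1.215, 0.3, 1.521, -0, 1.321, -0.067], TCP at [156.639, 527.213, 249.981] pointing down, gripper open.
Joint ranges: [-3.03, 3.03], [-0.79, 2.21], [0.23, 2.52], [-1.04, 4.18], [0, 3.07], [-2.55, 2.55]. Speed limits (rad/s): [2.22, 2.22, 2.57, 3.14, 3.14, 3.14].

## Interface

Orientations are given as a unit quaternion [x, y, z, w].
In Python, from cell import * gives the robot as it stands. Calls block until the motion is done:
- move_ptp(position, orientation): joint-space move of the TCP to a pose.
- move_l(position, rate=150, rot=None, max_force=None): straight line of the TCP; rot=None keeps the orientation; rate is the mean speed in mm/s. With max_force (N) it stops when the force on the tool has changed by that much, and returns True; else False.
- set_joints(angles): joint-space move.
- release() and close(newtons=None): open the fingers fully, or close them until they stop; newtons is the grip in N (None keeps the last).
- dwell(seconds).
- solve_ik(position, orientation): joint angles nearest the present ones, or None.
- sense(): the state.
- camera(name): name is "scene" or "top" or "wrist"; returns (picture, depth): 384x512x3 uint8, red, green, blue; 384x512 float32, mm along the optical axis (not along the pixel's ray), 0 where there is no reading.
- camera_params(name): a dict with "fx", "fy", "cx", "cy" (pixels), "T" (4x4, takes a point from camera to world coordinates); the wrist camera has in their place "mount" (4x4, takes a point from camera to tool coordinates, whose origin is the TCP and whose axes are the flange's). Camera axes: x right, y up, looking along -z (the intrinsics and any distortion apply to the point x, -y, -z); pixel columns grow to the right and rows downward; lengths in mm; the calibration is good to about 2 mm. A picture is of the moment at which its call begins: read the wrist's pose just before it. camera_params takes no time and is no camera call.
A pose or a line that the arm cannot do raises MotionError and nothing moves.
- sign_off(): hands the job in; it is judged then, once.
Trained networks look in the newest picture that a camera, given by its name, has taken for a name from the list of things; names that differ only in an ending like _2 or _b are one class to them, and where a whole thing is asked for, a point or a joint stands for the part that bears it (a point fixed in the world has none). Each returns a list of dicts, best first, with "confidence" (0 to 1); they miss things now and then, are a little off and sometimes report something else, mostly with a low value. They report only what shows in the picture. A call takes as long as a camera call.
- search_frame(target, camera): "pixel" ([column, row] in pixels, amid what is visible of it).
- regions_of(target, camera): "pixels" (384x512 bool, what is visible of it) and "pixel" ([column, row] in pixels, amid what is visible of it).
- place_of(target, camera): "pixel" ([column, row] in pixels: a listed point, or the origin of a listed thing).
The state is a dict: "clock": time; "q": joint angles; "joint_velocities": joint speeds; "tau": joint torques, N m; "tool_pos": TCP position; "eef_rot": TCP orientation; "contact_force": force on the tool from outside, world axes, zero at the start; "ft_torque": the same for the moment, N m; "gripper_width": opening from 0.0 (shut) to 1.0 (fully open); "grasp_force": force on a finger pad.
Only numpy, scipy, OpenCV 4.12 (cv2) and the standard library are available. Lean on these libraries where they do the work, as an engineer would, in place of code of your own. Each camera call takes 0.05 s, during which the arm holds its last target. There are 200 camera calls.

## Task

On the round board turntable, lift the red sprung plunger knob, swing the turntable counter-clockwise (seen from above) to the next hole, the one ringed in green, and let the plunger drop fully home there. Then screw the black knurled hub cap clockwise until it bottoms out, back it off a quarter turn for running clearance, and finish while still holding the cap gripped between the fingers at that setting (it must not creep while its thread lock sets). Leave the other things on the bench where they are.

Things in the scene. Friction and masses are not known exactly. Their poses are not given: they have to be found in the camera images.
- turntable_centre (a point): centre of the turntable's fixed aluminium base (a disc 230 mm across, 14 mm high), on its top face; the turning axis is vertical through it. The base is fixed to the bench; its place and yaw vary. On it turns a grey head, 148 mm across, top 30 mm above the bench, with an arm that carries the plunger at 95 mm from the axis and, across from it, a green board (its top below 42 mm above the bench)
- new_hole (a point): mouth of the index hole the plunger must drop into, ringed in green, on the base's top face 14 mm above the bench, 95 mm from the axis and 60 degrees counter-clockwise (from above) of the plunger's starting hole; 14 mm wide for a 10 mm round-nosed pin
- plunger_grip (a point): middle of the plunger's red knob: an upright cylinder 22 mm across and 26 mm high (13 mm above and below this point), 63 mm above the bench when home, over a steel neck 18 mm across whose top is 15 mm below this point. The knob spins freely on its own axis
- plunger (a joint): lift of the plunger in m: 0 fully home in a hole, 0.014 at most. A spring pulls it down, 4 N when home to 9 N when fully up. The pin reaches 8 mm into the hole, so the head turns freely only when it is lifted 9 mm or more; over the plate between the holes the spring presses the pin on the plate and the joint reads 0.008
- turntable (a joint): angle of the head in rad: 0 in the starting hole, 1.047 in the new hole, growing counter-clockwise from above; it ends at -0.1 and 1.15. It stays where it is left (light friction, 0.12 N m)
- knurled_cap: black knurled hub cap on the turntable's axis, an upright cylinder 40 mm across and 28 mm high with a white mark on its top; origin at the centre of its underside, 46 mm above the bench when bottomed. Below it is a steel hub 32 mm across. It is already started on its thread and rises 6 mm per turn counter-clockwise
- cap_grip (a point): middle of the cap, 14 mm above its underside, on the turning axis
- cap_thread (a joint): how far the cap is unscrewed, in rad: 0 bottomed out (hard stop), growing counter-clockwise from above, relative to the head; starts between 2.6 and 4.4. Clockwise tightens. It turns with about 0.06 N m and stays where it is left. A quarter turn is 1.571
- multimeter: bystander: yellow and black multimeter lying flat, 155 x 78 x 46 mm, origin under its centre
- flux_jar: bystander: small orange jar with black lid, 44 mm across, 42 mm high, origin under its centre
- aa_cell: bystander: red and white round battery cell lying down, 15 x 50 x 15 mm
- driver_red: bystander: red screwdriver lying down, 15 x 160 x 15 mm
- usb_stick: bystander: black USB stick lying down, 17 x 53 x 8 mm
- needle_pliers: bystander: pliers with blue handles lying down, 45 x 153 x 12 mm

How it is judged:
By the outcome, as a careful person would: the job done as asked, in the order asked, and still so for the second after the job is handed in, while the arm keeps its last pose, push and grip.
It also fails if it takes over 58 s, if anything falls off the work surface, if the arm or the gripper's body presses on something with over 40 N, if the wrist force passes 120 N, or if a joint passes its speed limit or range.

## Working session

There is one attempt and no reset: what is moved stays moved. The work goes in short steps, each a Python script; the robot and the scene stay as the last script left them, time stands still between calls to the robot, and variables do not carry over. Pictures are saved under pics/ and viewed, at most 10 in all, crops included, and the job is handed in when it is done.

```bash
ls; mkdir -p pics; cat > h.py <<'E'
from cell import *
import numpy as np, cv2
from scipy.spatial.transform import Rotation as R
def world(cam,px,z=None,depth=None,T=None):
    p=camera_params(cam); T=np.array(p["T"]) if T is None else T
    u,v=px; d=np.array([(u-p["cx"])/p["fx"],-(v-p["cy"])/p["fy"],-1.0])
    if depth is not None: return (T@np.append(d*depth,1))[:3]
    w=T[:3,:3]@d; o=T[:3,3]; return o+w*(z-o[2])/w[2]
def down(yaw): # tool z down, tool y axis at angle yaw in world
    y=np.array([np.cos(yaw),np.sin(yaw),0]); z=np.array([0,0,-1.]); x=np.cross(y,z)
    return R.from_matrix(np.c_[x,y,z]).as_quat()
E
python3 - <<'E'
from h import *
s=sense(); print(s)
p=camera_params("top"); print(p); print(camera_params("scene").keys(), camera_params("wrist"))
im,d=camera("top"); cv2.imwrite("pics/top.png",im[:,:,::-1])
for n,z in [("turntable_centre",14),("new_hole",14),("plunger_grip",63),("cap_grip",72),("knurled_cap",58)]:
    for r in place_of(n,"top")[:2]: print(n,r, world("top",r["pixel"],z).round(1))
im,d=camera("scene"); cv2.imwrite("pics/scene.png",im[:,:,::-1])
for n,z in [("turntable_centre",14),("new_hole",14),("plunger_grip",63),("cap_grip",72),("knurled_cap",58)]:
    for r in place_of(n,"scene")[:2]: print(n,r, world("scene",r["pixel"],z).round(1))
E
```

```text
cell.py
pics
{'clock': 0.0, 'q': array([ 1.21538220e+00,  3.00492337e-01,  1.52157772e+00, -4.02866221e-05,
        1.32068892e+00, -6.66003580e-02]), 'joint_velocities': array([-0.00031622, -0.00019678,  0.0013565 , -0.00075521,  0.00010988,
        0.00052347]), 'tau': array([ 7.43962937e-04, -5.43514824e+01, -3.61798954e+01, -1.07885251e-04,
        3.99322380e-03, -2.09999843e-05]), 'tool_pos': array([156.58741225, 527.02159708, 249.41106913]), 'eef_rot': array([ 1.43900544e-01,  9.89591983e-01, -5.74316327e-04, -1.03059792e-04]), 'contact_force': array([0.27180535, 0.07159632, 0.11355097]), 'ft_torque': array([ 0.00254313, -0.03269688,  0.00879679]), 'grasp_force': 0.0, 'gripper_width': 1.0004298110270373}
{'fx': 423.1834466459707, 'fy': 423.1834466459707, 'cx': 251.21953628846288, 'cy': 195.77357694557105, 'T': array([[ 8.60237267e-03,  9.85481625e-01, -1.69564047e-01,
         3.37355759e+02],
       [-9.99951436e-01,  7.66222151e-03, -6.19810869e-03,
         2.23060315e+01],
       [-4.80888493e-03,  1.69609131e-01,  9.85499679e-01,
         1.31265571e+03],
       [ 0.00000
[... 1045 characters left out ...]
d_cap {'pixel': [243.2, 188.2], 'confidence': 0.72} [576.2  54.6  58. ]
knurled_cap {'pixel': [168.7, 238.0], 'confidence': 0.47} [424.5 273.4  58. ]
turntable_centre {'pixel': [246.5, 210.7], 'confidence': 0.8} [568.7  53.9  14. ]
turntable_centre {'pixel': [247.5, 194.1], 'confidence': 0.32} [596.9   4.5  14. ]
new_hole {'pixel': [253.9, 180.3], 'confidence': 0.74} [609.5 -47.2  14. ]
plunger_grip {'pixel': [281.1, 184.8], 'confidence': 0.54} [517.6 -25.   63. ]
plunger_grip {'pixel': [246.6, 193.9], 'confidence': 0.27} [573.   44.9  63. ]
cap_grip {'pixel': [246.5, 194.5], 'confidence': 0.72} [567.4  54.   72. ]
knurled_cap {'pixel': [246.5, 201.3], 'confidence': 0.51} [562.9  61.6  58. ]
```

View pics/top.png

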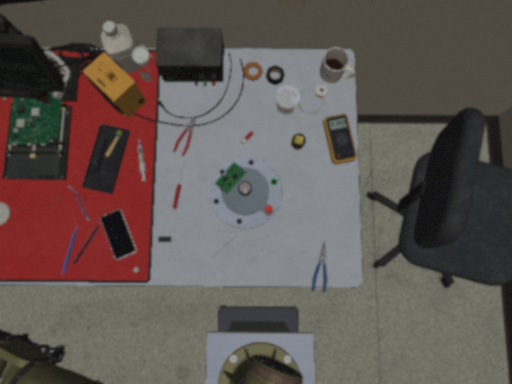

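View pics/scene.png

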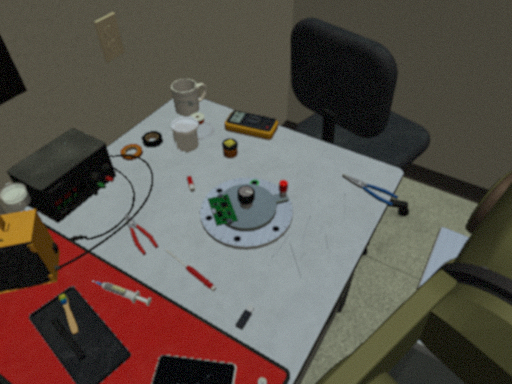

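The top view shows the turntable at about (246,190), the plunger at (268,210) and the green-ringed hole at (275,181). I'll refine these with the wrist camera.

```bash
cat >> h.py <<'E'
def wristT():
    s=sense(); M=np.eye(4); M[:3,:3]=R.from_quat(s["eef_rot"]).as_matrix(); M[:3,3]=s["tool_pos"]
    return M@np.array(camera_params("wrist")["mount"])
E
python3 - <<'E'
from h import *
s=sense(); q=(R.from_euler('z',np.arctan2(50,575)-s["q"][0])*R.from_quat(s["eef_rot"])).as_quat()
move_ptp([540,25,230],q)
T=wristT(); im,d=camera("wrist"); cv2.imwrite("pics/w1.png",im[:,:,::-1]); np.savez("w1.npz",im=im,d=d,T=T)
for n,z in [("turntable_centre",14),("new_hole",14),("plunger_grip",63),("cap_grip",64),("knurled_cap",50)]:
    for r in place_of(n,"wrist")[:2]:
        print(n,r, world_:=0) if 0 else print(n,r["pixel"],r["confidence"],(lambda p,dd:(T[:3,3]+(w:=T[:3,:3]@np.array([(r["pixel"][0]-p["cx"])/p["fx"],-(r["pixel"][1]-p["cy"])/p["fy"],-1]))*(z-T[2,3])/w[2]).round(1))(camera_params("wrist"),0))
s=sense(); print(s["clock"],s["q"],s["tool_pos"],s["eef_rot"])
E
```

```text
turntable_centre [285.5, 148.5] 0.74 [574.5  53.8  14. ]
turntable_centre [295.5, 225.8] 0.22 [606.  -43.5  14. ]
new_hole [299.4, 223.1] 0.89 [610.3 -38.9  14. ]
plunger_grip [223.3, 215.5] 0.96 [513.9 -23.1  63. ]
cap_grip [295.4, 158.0] 0.65 [579.8  52.3  64. ]
knurled_cap [295.7, 158.8] 0.81 [582.7  49.2  50. ]
3.1583 [-2.10160388e-02  2.95975394e-01  1.57369759e+00  4.70466285e-05
  1.27189782e+00 -1.74878866e-01] [540.00134455  25.26789167 230.00319852] [ 6.50675506e-01  7.59355901e-01  2.43076877e-05 -5.82097274e-06]
```

View pics/w1.png

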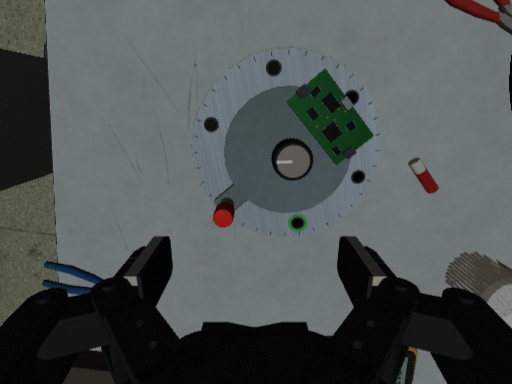

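The wrist view shows the cap at (292,160), the red knob at (223,213), the green-ringed hole at (297,222), and black holes at (273,68), (211,125), (351,97) and (358,177). I'll fit the hole pattern for the centre and yaw.

```bash
python3 - <<'E'
from h import *
from scipy.optimize import least_squares
f=np.load("w1.npz"); im,d,T=f["im"],f["d"],f["T"]; p=camera_params("wrist")
def ray(px,z):
    w=T[:3,:3]@np.array([(px[0]-p["cx"])/p["fx"],-(px[1]-p["cy"])/p["fy"],-1]); return (T[:3,3]+w*(z-T[2,3])/w[2])[:2]
H=[]
for (u,v) in [(297,222),(358,177),(351,97),(273,68),(211,125)]:
    w=im[v-9:v+10,u-9:u+10].max(2).astype(float); m=w<60; n,l,st,c=cv2.connectedComponentsWithStats(m.astype(np.uint8))
    k=np.argmin([np.hypot(*(c[i]-9)) if st[i,4]>10 else 99 for i in range(1,n)])+1
    H.append(ray(c[k]+[u-9,v-9],14)); print((c[k]+[u-9,v-9]).round(1),st[k,4],H[-1].round(1))
H=np.array(H)
def res(x,i): a=x[2]+np.arange(5)*np.pi/3; return (x[3]*np.c_[np.cos(a),np.sin(a)]*95+x[:2]-H)[i].ravel()
for i in ([0,1,3,4],[0,1,2,3,4]):
    r=least_squares(res,[575,52,-1.2,1],args=(i,)); print(r.x, r.fun.round(1))
hsv=cv2.cvtColor(im,cv2.COLOR_RGB2HSV)
m=((hsv[...,0]<8)|(hsv[...,0]>172))&(hsv[...,1]>180)&(hsv[...,2]>60); m[:, :200]=0; m[:,250:]=0; m[:190]=0; m[240:]=0
top=m&(im[...,0]>190)
for mm in (m,top):
    v,u=np.nonzero(mm); print("red",len(u),u.mean(),v.mean(),u.min(),u.max(),v.min(),v.max(), ray((u.mean(),v.mean()),63),ray((u.mean(),v.mean()),76))
# cap via depth
cam=np.stack(np.meshgrid(np.arange(512),np.arange(384)),-1)
X=np.stack([(cam[...,0]-p["cx"])/p["fx"]*d,-(cam[...,1]-p["cy"])/p["fy"]*d,-d,np.ones_like(d)],-1)@T.T
z=X[...,2]; Q=X[...,:2]
for lo,hi,c in [(70,85,(578,52)),(65,85,(514,-23))]:
    s=(d>0)&(z>lo)&(z<hi)&(np.hypot(Q[...,0]-c[0],Q[...,1]-c[1])<35)
    pts=Q[s].astype(np.float32); print("depth top",s.sum(),np.median(z[s]),pts.mean(0),cv2.minEnclosingCircle(pts))
print("bench z",np.median(z[300:,:][d[300:,:]>0]),np.median(z[20:60,300:400]))
cv2.imwrite("pics/crop.png",cv2.resize(im[100:250,180:380,::-1],None,fx=4,fy=4,interpolation=cv2.INTER_CUBIC))
E
```

```text
[297.1 222.5] 117 [607.2 -38.6]
[357.6 176.5] 132 [669.   33.4]
[351.5  96.1] 137 [637.8 124.3]
[273.1  67.4] 188 [544.2 140.3]
[210.7 124.1] 155 [482.5  68.4]
[575.7336899   50.87543796  -1.23262523   0.9985831 ] [ 0.   0.  -0.1 -0.   0.   0.  -0.  -0. ]
[575.79035435  51.11083413  -1.23146562   1.00085281] [ 0.3  0.1  0.2  0.3 -0.2 -0.9 -0.1  0.4 -0.2  0.2]
red 279 222.44444444444446 217.46594982078852 213 232 209 226 [513.24835227 -25.51406996] [513.96917816 -19.94982222]<stdin>:19: RuntimeWarning: Mean of empty slice.
  ret = ret.dtype.type(ret / rcount)
Traceback (most recent call last):
ValueError: zero-size array to reduction operation minimum which has no identity
```

```bash
cat >> h.py <<'E'
C=np.array([575.75,50.95]); YH=-1.232; Y0=YH-np.pi/3
def pol(a,z,r=95): return [C[0]+r*np.cos(a),C[1]+r*np.sin(a),z]
def st(t=""):
    s=sense(); print(t,round(s["clock"],2),s["tool_pos"].round(1),"F",s["contact_force"].round(1),"M",s["ft_torque"].round(2),"w",round(s["gripper_width"],3),"g",round(s["grasp_force"],1),"q6",round(s["q"][5],2)); return s
E
python3 - <<'E'
from h import *
yaw=(Y0+YH)/2+np.pi/2
q=min((down(yaw),down(yaw+np.pi)),key=lambda o:abs(solve_ik(pol(Y0,130),o)[5]))
move_ptp(pol(Y0,130),q)
print(move_l(pol(Y0,64),rate=120,max_force=15)); st("down")
close(50); st("closed")
T=wristT(); im,d=camera("wrist"); cv2.imwrite("pics/w2.png",im[:,:,::-1])
E
```

```text
Traceback (most recent call last):
TypeError: 'NoneType' object is not subscriptable
```

```bash
cat > run2.py <<'E'
from h import *
yaw=(Y0+YH)/2+np.pi/2
c=[(o,solve_ik(pol(Y0,130),o)) for o in (down(yaw),down(yaw+np.pi))]
q=min([x for x in c if x[1] is not None],key=lambda x:abs(x[1][5]))[0]
move_ptp(pol(Y0,130),q)
print(move_l(pol(Y0,64),rate=120,max_force=15)); st("down")
close(50); st("closed")
im,d=camera("wrist"); cv2.imwrite("pics/w2.png",im[:,:,::-1])
E
python3 run2.py
```

```text
False
down 4.38 [514.6 -21.   64.9] F [0.7 0.2 0.6] M [-0.01  0.04  0.01] w 0.999 g 0.0 q6 0.07
closed 4.99 [514.  -21.3  64.3] F [-2.2 -0.9  5.4] M [-0.17  0.35 -0.  ] w 0.238 g 48.7 q6 0.07
```

View pics/w2.png

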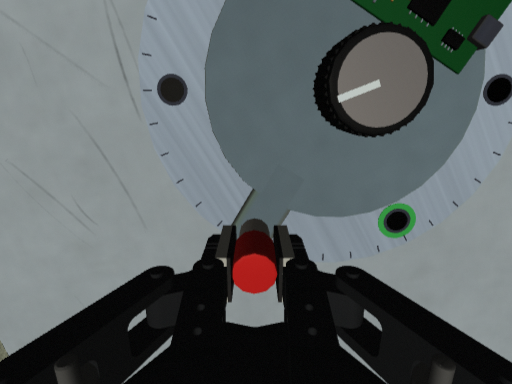

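The knob is gripped squarely between the pads at (255,262), and the green hole is clear at (397,220). Next I'll lift and swing it.

```bash
python3 - <<'E'
from h import *
p=sense()["tool_pos"]; z0=p[2]; zl=z0+11.8
move_l([p[0],p[1],zl],rate=40); s=st("lift")
if s["contact_force"][2]>-3: raise SystemExit("not lifted")
off=np.array(p[:2])-pol(Y0,0)[:2]
for a in np.linspace(Y0,YH,9)[1:]:
    x=pol(a,zl); k=1-(a-Y0)/(YH-Y0)
    if move_l([x[0]+off[0]*k,x[1]+off[1]*k,zl],rate=80,max_force=30): st("STOP"); break
    st("%.2f"%a)
im,d=camera("wrist"); cv2.imwrite("pics/w3.png",im[:,:,::-1])
E
```

```text
lift 5.49 [513.7 -21.2  75.8] F [-0.5  0.3 -8.4] M [ 0.02 -0.03  0.  ] w 0.245 g 49.1 q6 0.07
-2.15 5.8 [524.2 -29.   75.9] F [ 1.2 -0.1 -9.5] M [-0.05 -0.32 -0.03] w 0.244 g 49.3 q6 0.06
-2.02 6.11 [534.9 -34.9  76. ] F [ 1.6 -0.3 -8.9] M [-0.1  -0.29 -0.02] w 0.24 g 49.4 q6 0.05
-1.89 6.42 [546.4 -39.4  76. ] F [ 1.2 -1.  -8.3] M [-0.07 -0.33 -0.03] w 0.242 g 49.5 q6 0.05
-1.76 6.72 [558.4 -42.4  76.1] F [ 1.9 -0.3 -8.8] M [-0.14 -0.3  -0.04] w 0.242 g 49.5 q6 0.04
-1.62 7.03 [570.7 -43.9  76. ] F [ 1.3 -0.  -8.8] M [-0.07 -0.34  0.  ] w 0.239 g 49.5 q6 0.04
-1.49 7.34 [583.  -43.7  76. ] F [ 1.6 -0.6 -8.8] M [-0.01 -0.31 -0.04] w 0.237 g 49.6 q6 0.05
-1.36 7.65 [595.3 -41.9  76. ] F [ 1.8 -0.7 -8.7] M [-0.02 -0.3  -0.04] w 0.24 g 49.6 q6 0.05
-1.23 7.96 [607.3 -38.6  76. ] F [ 0.9  0.3 -9.1] M [ 0.11 -0.31 -0.03] w 0.24 g 49.6 q6 0.06
```

View pics/w3.png

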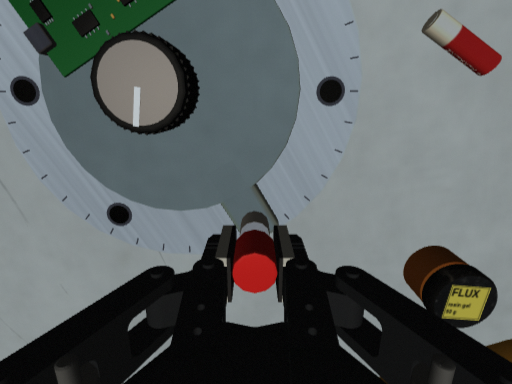

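It swung cleanly and the arm now covers the green hole. Lowering gently with a force check.

```bash
python3 - <<'E'
from h import *
p=sense()["tool_pos"]
for z in (71,68.5,66,64.3):
    b=move_l([p[0],p[1],z],rate=30,max_force=14); s=st(f"z{z} {b}")
    if b: break
E
```

```text
z71 False 8.32 [606.9 -38.7  70.8] F [-0.9  0.2 -6.7] M [0.03 0.11 0.02] w 0.239 g 49.9 q6 0.06
z68.5 False 8.57 [607.1 -38.6  68.5] F [ 0.5  0.7 -6.1] M [0.08 0.03 0.01] w 0.24 g 50.0 q6 0.06
z66 False 8.82 [607.2 -38.6  66. ] F [-0.5  0.6 -4.6] M [ 0.02 -0.02  0.04] w 0.24 g 50.1 q6 0.06
z64.3 False 9.07 [607.3 -38.6  64.5] F [-0.1  0.8 -2.6] M [ 0.18  0.02 -0.02] w 0.242 g 50.1 q6 0.06
```

The plunger followed down into the hole. I'll release it, check its height, and scan the wrist range for the cap.

```bash
python3 - <<'E'
from h import *
p=sense()["tool_pos"]
move_l([p[0],p[1],63.6],rate=30,max_force=14); st("low"); release(); st("open")
move_l([p[0],p[1],130],rate=200)
move_ptp([C[0]-35,C[1]-25,200],sense()["eef_rot"])
T=wristT(); im,d=camera("wrist"); np.savez("w4.npz",im=im,d=d,T=T); cv2.imwrite("pics/w4.png",im[:,:,::-1]); s=st("view")
pc=camera_params("wrist")
g=np.stack(np.meshgrid(np.arange(512),np.arange(384)),-1)
X=np.stack([(g[...,0]-pc["cx"])/pc["fx"]*d,-(g[...,1]-pc["cy"])/pc["fy"]*d,-d,np.ones_like(d)],-1)@T.T
z=X[...,2];print("valid",(d>0).mean())
for n,c in (("plunger",pol(YH,0)[:2]),("cap",C)):
    m=(d>0)&(z>60)&(z<95)&(np.hypot(X[...,0]-c[0],X[...,1]-c[1])<30)
    if m.any():
        zt=np.percentile(z[m],80); t=m&(abs(z-zt)<2.5); print(n,m.sum(),zt,X[t][:,:2].mean(0),cv2.minEnclosingCircle(X[t][:,:2].astype(np.float32)))
m=(d>0)&(abs(np.hypot(X[...,0]-C[0],X[...,1]-C[1])-105)<8); print("base z (14)",np.median(z[m]))
y=R.from_quat(s["eef_rot"]).as_matrix()[:,1]; y0=np.arctan2(y[1],y[0]); print("yaw",y0)
for k in np.arange(-2.6,2.7,0.2):
    q=solve_ik([*C,68],down(y0+k)); print(round(k,2),None if q is None else q[5].round(2),end="; ")
E
```

```text
low 9.32 [607.8 -38.6  64.4] F [-0.5  2.5  4.6] M [0.28 0.24 0.01] w 0.246 g 50.8 q6 0.06
open 9.97 [607.3 -38.6  63.5] F [0.2 0.1 0.3] M [-0.04 -0.02  0.03] w 1.002 g 0.0 q6 0.06
view 11.03 [540.7  25.7 198.8] F [ 0.  -0.8  0.2] M [ 0.02  0.01 -0.  ] w 1.001 g 0.0 q6 0.16
valid 0.9960276285807291
plunger 436 75.68390642795899 [606.42356818 -37.31460734] ((607.709228515625, -38.574363708496094), 10.780450820922852)
cap 1688 77.04666398457294 [575.78570474  50.93744522] ((575.7574462890625, 50.38673400878906), 19.759784698486328)
base z (14) 13.803542756100967
yaw -0.1848618502663387
-2.6 None; -2.4 None; -2.2 2.41; -2.0 2.21; -1.8 2.01; -1.6 1.81; -1.4 1.61; -1.2 1.41; -1.0 1.21; -0.8 1.01; -0.6 0.81; -0.4 0.61; -0.2 0.41; 0.0 0.21; 0.2 0.01; 0.4 -0.19; 0.6 -0.39; 0.8 -0.59; 1.0 -0.79; 1.2 -0.99; 1.4 -1.19; 1.6 -1.39; 1.8 -1.59; 2.0 -1.79; 2.2 -1.99; 2.4 -2.19; 2.6 -2.39;
```

View pics/w4.png

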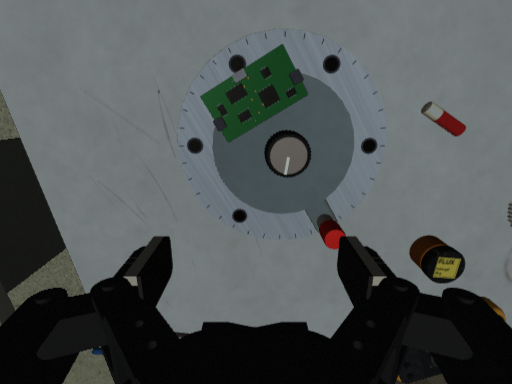

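The plunger is home: its top is at 75.7 mm and it is seated in the new hole. The cap top is at about 77 mm, so the thread is at roughly 3.3 rad, and one grip covers the whole turn.

```bash
cat >> h.py <<'E'
YS=-0.185+2.63; Z0=67.5
def cap_pose(k): return [*C,Z0-6*k/(2*np.pi)],down(YS-k)   # k: rad turned clockwise
def turned():
    y=R.from_quat(sense()["eef_rot"]).as_matrix()[:,1]; return (YS-np.arctan2(y[1],y[0])+1)%(2*np.pi)-1
E
python3 - <<'E'
from h import *
p,o=cap_pose(0)
move_ptp([*C,130],o); print(move_l(p,rate=100,max_force=12)); st("down")
close(50); s=st("closed")
k=0
for dk in [.3]*8:
    k+=dk; p,o=cap_pose(k); move_l(p,rot=o,rate=150); print(round(turned(),3),end=" "); s=st("%.2f"%k)
    if abs(s["ft_torque"][2])>0.5 or np.hypot(*s["contact_force"][:2])>15: print("BREAK"); break
E
```

```text
False
down 14.02 [576.1  51.   68. ] F [-0.5 -0.5  0. ] M [ 0.03 -0.09 -0.  ] w 1.0 g 0.0 q6 -2.42
closed 14.51 [576.1  50.8  68.1] F [ 0.8 -2.3  4.8] M [-0.28  0.03 -0.02] w 0.454 g 49.8 q6 -2.42
0.299 0.30 14.96 [576.4  50.5  67.9] F [ 2.2 -4.3  5. ] M [-0.79 -0.41 -0.09] w 0.45 g 49.8 q6 -2.12
0.599 0.60 15.41 [576.6  50.1  67.6] F [ 4.1 -7.5  4.2] M [-1.36 -0.64 -0.  ] w 0.451 g 49.9 q6 -1.82
0.899 0.90 15.86 [576.6  49.8  67.3] F [  4.7 -10.5   3.3] M [-1.89 -0.68 -0.01] w 0.453 g 49.9 q6 -1.52
1.199 1.20 16.31 [576.5  49.4  67. ] F [  3.2 -14.4   4.9] M [-2.44 -0.52 -0.09] w 0.452 g 50.0 q6 -1.22
1.499 1.50 16.76 [576.4  49.   66.7] F [  1.  -16.8   5.2] M [-2.83 -0.25 -0.09] w 0.449 g 50.1 q6 -0.92
BREAK
```

The lateral force is building because the cap axis is about 1 mm off the TCP axis. I'll fit the true axis from these poses, re-grip centred at this yaw, and continue.

```bash
python3 - <<'E'
from h import *
k=np.array([0,.3,.6,.9,1.2,1.5]); P=np.array([[576.1,50.8],[576.4,50.5],[576.6,50.1],[576.6,49.8],[576.5,49.4],[576.4,49.0]])
A=[];b=[]
for a,p in zip(-k,P):
    c,s=np.cos(a),np.sin(a); A+=[[1,0,c,-s],[0,1,s,c]]; b+=[*p]
x,r,*_=np.linalg.lstsq(np.array(A),np.array(b),rcond=None); print(x,r); C2=x[:2]
open("h.py","a").write(f"C=np.array([{C2[0]:.2f},{C2[1]:.2f}])\n")
import h; h.C=C2; 
release(); st("open")
p,o=h.cap_pose(1.5); move_l(p,rot=o,rate=30); st("centred"); close(50); st("closed"); k=1.5
for dk in [.2]*3:
    k+=dk; p,o=h.cap_pose(k); move_l(p,rot=o,rate=150); print(round(turned(),3),end=" "); s=st("%.2f"%k)
    if abs(s["ft_torque"][2])>0.4: break
E
```

```text
[575.30078693  49.77209295   0.82272728   1.01869159] [0.01094929]
open 17.28 [575.7  51.1  66. ] F [-0.7 -0.4  0.1] M [-0.05  0.02 -0.03] w 0.999 g 0.0 q6 -0.92
centred 17.53 [575.3  49.7  66.1] F [-0.5  0.1 -0.7] M [ 0.02 -0.01 -0.  ] w 1.002 g 0.0 q6 -0.92
closed 18.02 [575.2  49.5  66.4] F [-4.2 -3.7  5. ] M [-0.38  0.61  0.05] w 0.453 g 49.5 q6 -0.92
1.7 1.70 18.38 [575.2  49.5  66.2] F [-3.1 -2.1  6.3] M [-0.41  0.67 -0.09] w 0.451 g 49.5 q6 -0.72
1.9 1.90 18.73 [575.2  49.5  66. ] F [-4.  -2.3  5.1] M [-0.43  0.58 -0.03] w 0.449 g 49.5 q6 -0.52
2.1 2.10 19.07 [575.2  49.5  65.8] F [-3.9 -1.8  4.8] M [-0.45  0.6  -0.08] w 0.452 g 49.5 q6 -0.32
```

```bash
python3 - <<'E'
from h import *
k=2.1; log=[]
while k<4.6:
    k+=0.1 if k<2.55 else 0.04
    p,o=cap_pose(k); move_l(p,rot=o,rate=150); s=sense(); m=s["ft_torque"][2]; log.append((round(k,2),round(turned(),3),round(m,2),round(s["contact_force"][2],1)))
    if abs(m)>0.45: break
print(log); st("end")
E
```

```text
[(2.2, np.float64(2.2), np.float64(-0.08), np.float64(4.6)), (2.3, np.float64(2.3), np.float64(-0.04), np.float64(4.8)), (2.4, np.float64(2.4), np.float64(-0.07), np.float64(5.6)), (2.5, np.float64(2.5), np.float64(-0.05), np.float64(5.0)), (2.6, np.float64(2.6), np.float64(-0.07), np.float64(4.5)), (2.64, np.float64(2.639), np.float64(-0.06), np.float64(5.3)), (2.68, np.float64(2.679), np.float64(-0.03), np.float64(5.6)), (2.72, np.float64(2.719), np.float64(-0.08), np.float64(4.9)), (2.76, np.float64(2.759), np.float64(-0.06), np.float64(5.4)), (2.8, np.float64(2.799), np.float64(-0.07), np.float64(4.8)), (2.84, np.float64(2.839), np.float64(-0.06), np.float64(5.1)), (2.88, np.float64(2.879), np.float64(-0.05), np.float64(4.7)), (2.92, np.float64(2.919), np.float64(-0.09), np.float64(5.4)), (2.96, np.float64(2.959), np.float64(-0.13), np.float64(5.3)), (3.0, np.float64(2.999), np.float64(0.06), np.float64(4.9)), (3.04, np.float64(3.038), np.float64(0.97), np.float64(4.7))]
end 23.07 [575.2  49.5  64.9] F [-3.4 -3.3  4.7] M [-0.5   0.54  0.97] w 0.451 g 49.6 q6 0.62
```

```bash
python3 - <<'E'
from h import *
k=3.04
for i in range(6):
    k-=0.01; p,o=cap_pose(k); move_l(p,rot=o,rate=150); dwell(0.1); m=np.mean([sense()["ft_torque"][2] for _ in range(1)]); print(round(k,3),round(turned(),4),round(m,3))
st()
E
```

```text
3.03 3.0278 0.785
3.02 3.0182 0.596
3.01 3.0085 0.307
3.0 2.9989 0.059
2.99 2.989 0.007
2.98 2.9791 0.005
 25.18 [575.2  49.5  65. ] F [-3.2 -2.   5.5] M [-0.42  0.49  0.  ] w 0.451 g 49.6 q6 0.56
```

The cap unseated at k ≈ 2.997, so that is the bottom. I'll back off a quarter turn to k = 1.425 and verify.

```bash
python3 - <<'E'
from h import *
for k in np.linspace(2.98,1.425,7)[1:]:
    p,o=cap_pose(k); move_l(p,rot=o,rate=150)
dwell(0.3); print(turned()); st("final")
im,d=camera("wrist"); cv2.imwrite("pics/w5.png",im[:,:,::-1])
im,d=camera("scene"); cv2.imwrite("pics/s5.png",cv2.resize(im[150:280,150:350,::-1],None,fx=4,fy=4,interpolation=cv2.INTER_CUBIC))
E
```

```text
1.4239567318420652
final 27.93 [575.2  49.5  66.4] F [-4.9 -3.6  6. ] M [-0.52  0.68  0.03] w 0.453 g 49.6 q6 -1.0
```

View pics/w5.png

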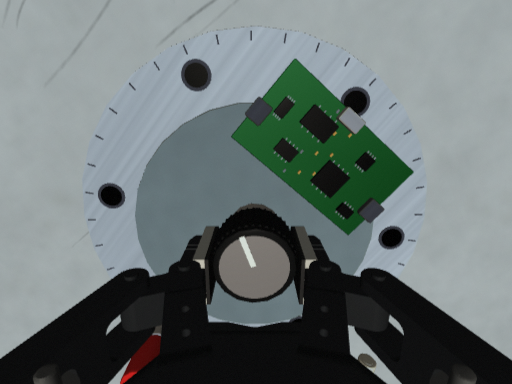

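View pics/s5.png

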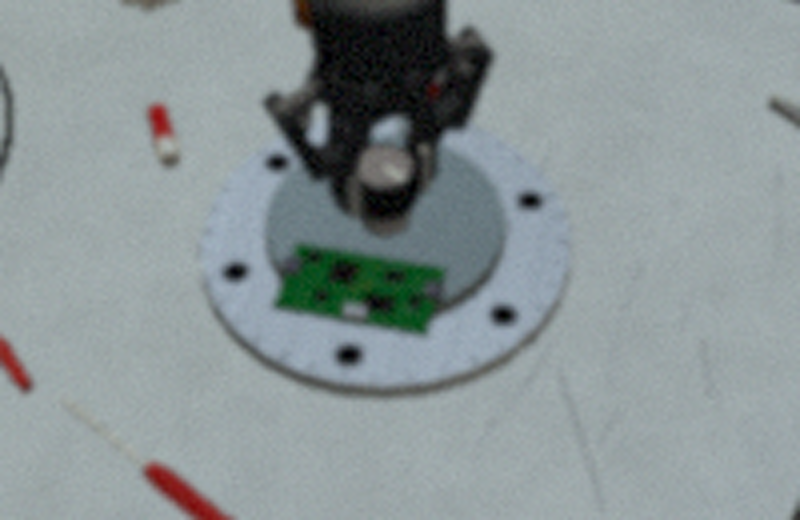

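The fingers hold the cap squarely at (255,265). Its white mark has turned about as far as the net commanded turn, and the turntable is still indexed.

```bash
python3 -c "
from h import *
print(sign_off())"
```

```text
the job is handed in; nothing more can be done
None
```

I handed the job in with the plunger home in the green-ringed hole and the cap bottomed, backed off about 1.57 rad (a quarter turn) and still gripped at about 50 N; the last clock reading was about 28 s, and no verdict came back.

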